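# Brake and lock the idling sample carousel

## Task

The sample carousel is idling round and has to be locked for loading. Take the lock pin from its parking block, lower it through the slot of the fixed bridge and rest its foot gently on the turning rim, so that the drag slows the carousel to a crawl (a quarter of its idling speed or less) before the hole in the rim comes round; when the pin catches in the hole, push it fully home, head down on the bridge, and let go. Do not press hard on the carousel, do not let the hole meet the pin while the carousel still turns faster than a crawl, and leave the other bottles alone.

Things in the scene. Friction and masses are not known exactly. Their poses are not given: they have to be found in the camera images.
- changer: White sample changer fixed to the bench: housing 280 x 250 mm, 60 mm high, a low console (75 mm high) along its far side, a round carousel on top and, at its front edge, an aluminium bridge (top 62 x 46 mm, 122 mm above the bench) reaching over the carousel's rim. Origin under the carousel's axis at bench level, z up; the bridge stands along its -x axis.
- slot (a point): Centre of the mouth of the upright slot in the bridge's flat top, 92 mm from the carousel's axis; axes as the changer's. The slot goes through the 20 mm thick bridge, 14 mm long (along x, the carousel's radius) by 12 mm wide (along y, the way the rim moves), with a 3 mm chamfer at the mouth. The rim's top is 32 mm below this point, the housing 62 mm below.
- hub: Unturning hub of the carousel: origin on its axis, level with the carousel's top face, 90 mm above the bench unloaded; z up. It sits on a soft spring: pressing down sinks it 1 mm per N, at most 11 mm (11 N), then it is solid; it rises when let go. A foot pressed on the rim drags by friction (coefficient not known, roughly 0.3 to 1.0); about 3.3 N of drag at the hole's radius stalls the carousel.
- carousel (a joint): Angle of the grey carousel, a disc of radius 110 mm, 10 mm thick, with capped vials (17 mm high) at radius 56 mm and one hole in its rim. Grows without limit, counter-clockwise from above; the hole is under the slot at every multiple of 2 pi. It idles at 1.2 rad/s on a weak slipping drive: drag slows it in proportion, and it turns on again when let go.
- hole (a point): Centre of the hole in the carousel's rim, at its top face, 92 mm from the axis; it turns with the carousel. The hole goes through the 10 mm disc, 15 mm along the rim and 18 mm radially; beneath it is open space down to the housing.
- pin: Loose lock pin, 92 mm long, 80 g, upright in its parking block: a round steel shaft of diameter 10 mm with a 2 mm bevel at its flat end, 52 mm long, under an aluminium cylindrical head of diameter 24 mm and 40 mm height. Origin at the foot, z along the pin up to the head. Its head, wider than the slot, rests on the bridge when the pin is home, the foot then 52 mm below the bridge's top.
- pin_head (a point): Point on the pin's axis in its head, 78 mm above the foot, 26 mm above the underside of the head: a good height to grip.
- holder: White fixed parking block, 60 x 60 x 58 mm, with an upright hole of 12 mm in its middle in which the pin stands, its head resting on the block. Origin at the middle of its underside. It is found to the left or to the right of the changer.
- jar: Bystander: clear capped jar, 66 mm wide, 85 mm high, origin under its middle.
- bottle: Bystander: amber bottle, 56 mm wide, 120 mm high, origin under its middle.
- vial: Bystander: small amber vial, 24 mm wide, 45 mm high, origin under its middle.
There are look-alikes about, which are no part of the job. Of the things that look like the pin, the middle-sized one is meant.

How it is judged:
By the outcome, as a careful person would: the job done as asked, in the order asked, and still so for the second after the job is handed in, with the robot touching nothing.
It also fails if it takes over 67 s, if anything falls off the work surface, if the arm or the gripper's body presses on something with over 40 N, if the wrist force passes 120 N, or if a joint passes its speed limit or range.

## Robot

A 6-joint arm with a two-finger parallel gripper is mounted at the origin on the work surface. World frame = base frame: x ahead of the robot, y to its left, z up, the work surface at z = 0. Lengths are in mm, angles in degrees, forces in N, time in s.
With the tool pointing down it reaches from about 300 to 850 mm from the base axis. Payload 4.2 kg.
Tool frame: the origin (TCP) lies at the very end of the fingers, on their centre line; the grasp point (between the pads) lies 19 mm behind it; z points along the fingers, y is the line along which they close (so a half turn about z gives the same grasp; the last joint's range is limited). The gripper opens to 91 mm and grips with 3 to 60 N. Pads are 32 mm wide; open, the fingers measure 118 mm over their backs; the gripper's body (76 mm by 178 mm) begins 60 mm behind the grasp point.
Start: joints at [-78.438, 18.312, 89.639, -0, 72.044, -1.146], TCP at [126.494, -560.93, 213.976] pointing down, gripper open.
Joint ranges: [-177.97, 177.97], [-48.28, 115.42], [12.27, 149.76], [-77.06, 257.06], [2.81, 150.46], [-146.56, 146.56]. Speed limits (degrees/s): [147.25, 147.25, 180, 180, 180, 180].

## Interface

Orientations are given as [roll, pitch, yaw] about the fixed x, y, z axes, in that order (R = Rz(yaw) Ry(pitch) Rx(roll)).
In Python, from workcell import env, eyes gives the robot as it stands.
- The arm moves only by the tool send_rows, never from a script. Its argument "targets" is text: rows parted by semicolons, each of 7 numbers parted by spaces: the shift along the tool's x, y, z in m, then the turn, a rotation vector about the tool's x, y, z in degrees, then the opening in per cent of the stroke, from 0 (shut) to 100 (fully open). A call has 1 to 12 rows; each row is the pose to reach, as a shift and turn from the pose commanded when the call began, along the tool's axes at that moment; what a row does not reach only later rows make up. A row lasts 1/12 s, in which the tool goes at most 41.7 mm and 7.16 degrees, less where a joint would pass 70% of its speed; a pose out of reach is approached as far as the arm can. A call with a gripper value outside its range is refused whole. The fingers move at their own pace and stop on an object; "grip_force" is the grip in N (left out, the last holds). Time passes only in rows, so rows that repeat a pose let the fingers close. It gives the time, the measured TCP pose, the force, the opening and the grip force at its end, in the units of the state.
- env.state(): the state, without advancing time (a new reading comes with each control period).
- eyes.grab_frame(name): name is "side" or "top" or "wrist"; returns a dict with "image" (400x640x3 uint8, blue, green, red), "fovy" (degrees; the focal length in pixels is half the picture's height over the tangent of half this angle, whatever the lens; pixels are square), "cx", "cy" (the principal point, pixels), "eye" and "attitude" of the camera in the world. Camera axes: x right, y up, looking along -z (the intrinsics and any distortion apply to the point x, -y, -z); pixel columns grow to the right and rows downward; lengths in mm; the calibration is good to about 2 mm. A picture is of the moment at which its call begins. There is no depth.
- env.job_done(): hands the job in; it is judged then, once.
The state is a dict: "time_s": time; "qpos": joint angles; "qvel": joint speeds; "effort": joint torques, N m; "ee_pos": TCP position; "ee_rot": TCP orientation; "force": force on the tool from outside, world axes, zero at the start; "torque": the same for the moment, N m; "gripper_width": finger opening in mm; "gripper_force": force on a finger pad.
Only numpy, scipy, OpenCV 4.12 (cv2) and the standard library are available. Lean on these libraries where they do the work, as an engineer would, in place of code of your own. Each camera call takes 0.05 s, during which the arm holds its last target. There are 200 camera calls.

## Working session

There is one attempt and no reset: what is moved stays moved. The work goes in short steps, Python scripts to look and compute and a tool call to move; the robot and the scene stay as the last step left them, time stands still between calls to the robot, and variables do not carry over. Pictures are saved under pics/ and viewed, at most 10 in all, crops included, and the job is handed in when it is done.

Besides the shell and the picture viewer there is one more tool, called after "Emit:" as name(argument=value, ...) on one line, values as JSON. send_rows: Moves the arm, as the interface text tells. Its arguments: {"type":"object","properties":{"targets":{"type":"string"},"grip_force":{"type":"number"}},"required":["targets"]}

```bash
mkdir -p pics; ls; cat > h.py <<'E'
import numpy as np,cv2
from workcell import env,eyes
def grab(n,save=None):
    f=eyes.grab_frame(n)
    if save: cv2.imwrite('pics/'+save,f['image'])
    return f
E
python3 - <<'E'
from h import *
s=env.state();print(s)
ims=[]
for n in('side','top'):
    f=grab(n,n+'0.png');print(n,{k:v for k,v in f.items() if k!='image'})
E
```

```text
pics
{'time_s': 0.0, 'qpos': array([-7.84362174e+01,  1.83516494e+01,  8.97070955e+01,  1.36868575e-03,
        7.20445057e+01, -1.14690382e+00]), 'qvel': array([-0.05073442, -0.04726348, -0.06346705,  0.0038901 , -0.06393056,
       -0.04213805]), 'effort': array([ 1.98954076e-03, -4.12455368e+01, -2.31971759e+01,  7.28971045e-02,
        4.56223113e-02, -1.51943536e-04]), 'ee_pos': array([ 126.4112426 , -560.40346843,  213.11553834]), 'ee_rot': array([-1.79896796e+02, -3.36765641e-03,  1.27102603e+01]), 'force': array([-0.6150825 ,  0.14529939, -0.3491088 ]), 'torque': array([-0.07321639,  0.00057067, -0.03968073]), 'gripper_force': 0.0, 'gripper_width': 91.39407335009349}
side {'fovy': 48.27130373466893, 'cx': 308.4903959213222, 'cy': 199.95540535799748, 'eye': array([ 84.0135367 , 689.68669471, 715.88124249]), 'attitude': array([ 5.31827646e+01, -1.28433876e-01, -1.44127623e+02])}
top {'fovy': 42.19652576109807, 'cx': 317.68675107877436, 'cy': 200.023895556326, 'eye': array([ 385.1937307 ,   26.60181393, 1565.25455538]), 'attitude': array([  6.03156924,  -0.6713341 , -90.51224959])}
```

View pics/side0.png

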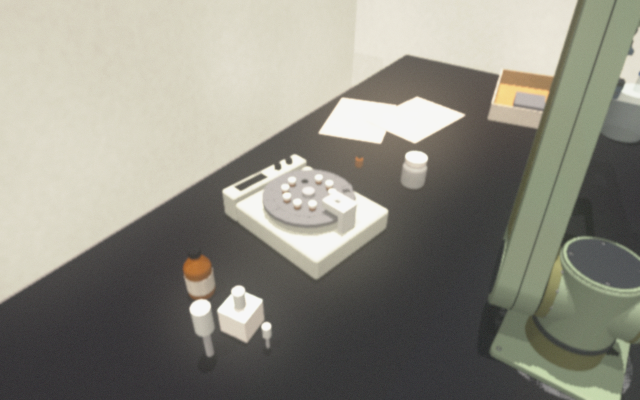

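View pics/top0.png

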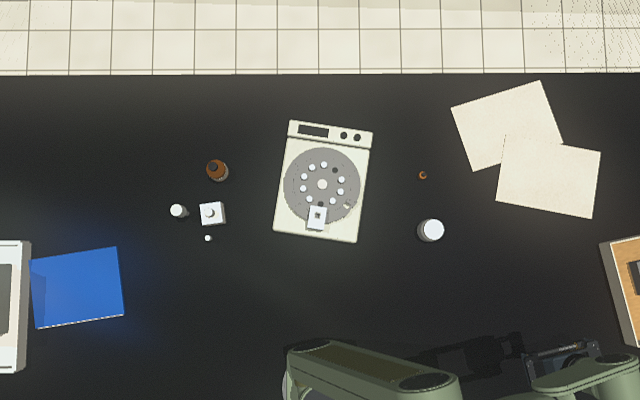

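The side view shows three pin look-alikes: a large one standing free at (203,325), one in the white block at (238,305), and a small one at (267,333). In the top view they are at (178,210), (212,213) and (208,238). The middle-sized one, in the block, is the pin. The changer is at top (322,185), with the bridge at (317,216).

```bash
python3 - <<'E'
from h import *
im=cv2.imread('pics/top0.png');c=im[115:250,160:380]
cv2.imwrite('pics/topc.png',cv2.resize(c,None,fx=3.6,fy=3.6,interpolation=cv2.INTER_CUBIC))
im=cv2.imread('pics/side0.png');c=im[150:360,170:400]
cv2.imwrite('pics/sidec.png',cv2.resize(c,None,fx=2.8,fy=2.8,interpolation=cv2.INTER_CUBIC))
E
```

```text
(no output)
```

View pics/topc.png

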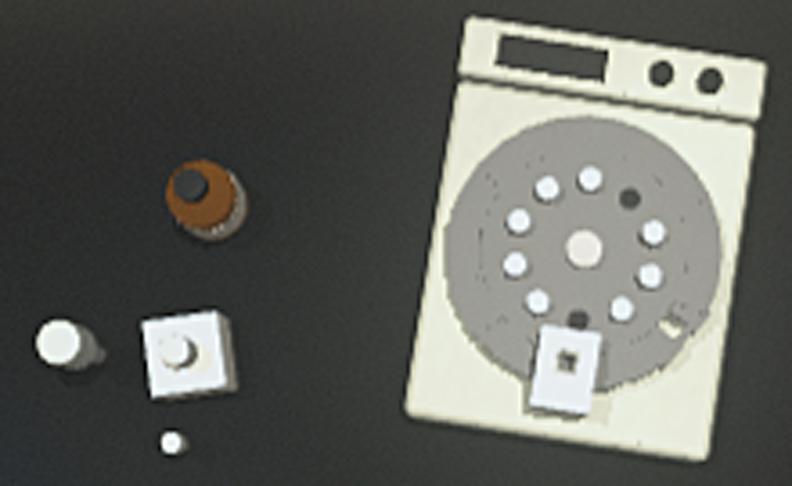

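View pics/sidec.png

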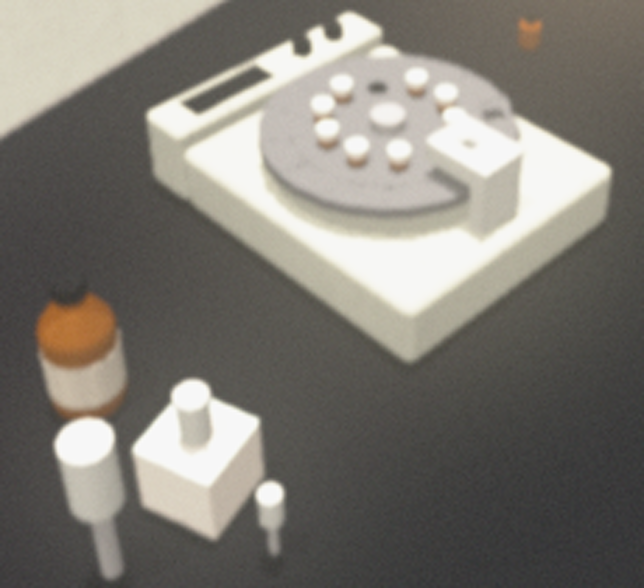

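The crops show:
- **Pin:** the head top is at top crop (179,348) and side crop (191,392).
- **Slot:** the mouth is at top crop (568,361) and side crop (470,143).
- **Hub:** it is at top crop (584,249).
- **Hole:** it is at top crop (672,322), just past the bridge.

The pin in the block is clearly the middle-sized one.

```bash
cat >> h.py <<'E'
from scipy.spatial.transform import Rotation as Ro
CAL={'side':dict(fovy=48.27130373466893,cx=308.4903959,cy=199.9554,eye=np.array([84.0135367,689.68669471,715.88124249]),attitude=np.array([53.1827646,-.128433876,-144.127623])),
'top':dict(fovy=42.19652576,cx=317.68675,cy=200.0239,eye=np.array([385.1937307,26.60181393,1565.25455538]),attitude=np.array([6.03156924,-.6713341,-90.51224959]))}
def ray(c,u,v):
    f=200/np.tan(np.radians(c['fovy'])/2)
    d=Ro.from_euler('xyz',c['attitude'],degrees=True).apply([(u-c['cx'])/f,-(v-c['cy'])/f,-1]);return np.array(c['eye']),d/np.linalg.norm(d)
def atz(c,u,v,z):
    e,d=ray(c,u,v);return e+d*(z-e[2])/d[2]
def tri(*rs):
    A=sum(np.eye(3)-np.outer(d,d) for e,d in rs);b=sum((np.eye(3)-np.outer(d,d))@e for e,d in rs);return np.linalg.solve(A,b)
def proj(c,p):
    f=200/np.tan(np.radians(c['fovy'])/2)
    q=Ro.from_euler('xyz',c['attitude'],degrees=True).inv().apply(np.array(p)-c['eye']);return c['cx']-f*q[0]/q[2],c['cy']+f*q[1]/q[2]
E
python3 - <<'E'
from h import *
T=lambda x,y:(160+x/3.6,115+y/3.6)
S=lambda x,y:(170+x/2.8,150+y/2.8)
for n,t,s,z in(('pin',(179,348),(191,392),98),('slot',(568,361),(470,143),122),('hub',(584,249),(387,117),95),('big',(60,342),(86,440),150),('bottle',(190,183),(68,290),120),('small',(172,442),(270,490),60)):
    a=ray(CAL['top'],*T(*t));b=ray(CAL['side'],*S(*s))
    print(n,tri(a,b).round(1),atz(CAL['top'],*T(*t),z).round(1),atz(CAL['side'],*S(*s),z).round(1))
for p in((410,415),(708,460),(466,17),(768,62)): print(atz(CAL['top'],*T(*p),60 if p[1]>100 else 75).round(1))
for p in((147,320),(222,312),(152,397),(229,388)): print('blk',atz(CAL['top'],*T(*p),58).round(1))
for p in((542,324),(602,331),(529,407),(588,414)): print('br',atz(CAL['top'],*T(*p),122).round(1))
E
```

```text
pin [510.2 315.1  96.2] [509.3 314.2  98. ] [509.8 316.7  98. ]
slot [494.8   8.3 119.5] [494.7   8.5 122. ] [492.9  11.1 122. ]
hub [585.5  -5.3  98.5] [585.9  -5.4  95. ] [588.5  -9.1  95. ]
big [512.2 399.6 129.7] [510.2 394.1 150. ] [497.7 409.9 150. ]
bottle [638.2 304.5 107.7] [636.9 303.  120. ] [626.  311.8 120. ]
small [437.  325.9  62.7] [436.8 326.3  60. ] [438.8 324.6  60. ]
[456.9 135.3  60. ]
[ 418.7 -104.3   60. ]
[780.3  88.6  75. ]
[ 741.4 -157.4   75. ]
blk [535.6 348.2  58. ]
blk [541.6 287.6  58. ]
blk [473.2 343.2  58. ]
blk [480.  281.4  58. ]
br [523.7  28.4 122. ]
br [517.9 -18.2 122. ]
br [459.3  38.9 122. ]
br [453.5  -6.6 122. ]
```

```bash
cat >> h.py <<'E'
def to(x,y,z,yaw,st=None):
    s=st or env.state();R=Ro.from_euler('xyz',s['ee_rot'],degrees=True)
    d=R.inv().apply(np.array([x,y,z])-s['ee_pos'])/1000
    r=(R.inv()*Ro.from_euler('xyz',[180,0,yaw],degrees=True)).as_rotvec(degrees=True)
    print('shift',d.round(4),'turn',r.round(2),'| at',s['ee_pos'].round(1),s['ee_rot'].round(2),'F',s['force'].round(2),'t',round(s['time_s'],2),'w',round(s['gripper_width'],1))
E
python3 -c "
from h import *
to(510,315,190,90)"
```

```text
shift [ 0.5668 -0.7696  0.0244] turn [-8.000e-02 -6.000e-02 -7.729e+01] | at [ 126.4 -560.5  213.2] [-179.91   -0.     12.71] F [-0.53 -0.54 -0.26] t 0.1 w 91.3
```

Emit:
send_rows(targets="0.567 -0.769 0.023 0 0 -77.3 60;0.567 -0.769 0.023 0 0 -77.3 60;0.567 -0.769 0.023 0 0 -77.3 60;0.567 -0.769 0.023 0 0 -77.3 60;0.567 -0.769 0.023 0 0 -77.3 60;0.567 -0.769 0.023 0 0 -77.3 60;0.567 -0.769 0.023 0 0 -77.3 60;0.567 -0.769 0.023 0 0 -77.3 60;0.567 -0.769 0.023 0 0 -77.3 60;0.567 -0.769 0.023 0 0 -77.3 60;0.567 -0.769 0.023 0 0 -77.3 60;0.567 -0.769 0.023 0 0 -77.3 60")

```text
time_s: 1.1
ee_pos: [327.3, -101.2, 201.9]
ee_rot: [180.0, 0.0, 90.2]
force: [1.5, -0.4, -0.5]
gripper_width: 54.7
gripper_force: 0.0
```

```bash
python3 -c "
from h import *
to(510,315,190,90)"
```

```text
shift [0.4157 0.184  0.0118] turn [0.02 0.02 0.18] | at [ 327.3 -101.2  201.9] [1.7998e+02 2.0000e-02 9.0180e+01] F [ 1.47 -0.43 -0.49] t 1.1 w 54.7
```

Emit:
send_rows(targets="0.410 0.181 0.011 0 0 0 60;0.410 0.181 0.011 0 0 0 60;0.410 0.181 0.011 0 0 0 60;0.410 0.181 0.011 0 0 0 60;0.410 0.181 0.011 0 0 0 60;0.410 0.181 0.011 0 0 0 60;0.410 0.181 0.011 0 0 0 60;0.410 0.181 0.011 0 0 0 60;0.410 0.181 0.011 0 0 0 60;0.410 0.181 0.011 0 0 0 60;0.410 0.181 0.011 0 0 0 60;0.410 0.181 0.011 0 0 0 60")

```text
time_s: 2.1
ee_pos: [510.1, 312.1, 189.4]
ee_rot: [180.0, -0.1, 90.2]
force: [0.4, -0.6, -0.3]
gripper_width: 54.5
gripper_force: 0.0
```

```bash
python3 -c "
from h import *
f=grab('wrist','w1.png');print({k:v for k,v in f.items() if k!='image'})
for p in ((509.7,315,98),(509.7,315,58)): print(proj(f,p))
to(510,315,190,90)"
```

```text
{'fovy': 71.96074112042683, 'cx': 324.80588595438223, 'cy': 196.79507723794038, 'eye': array([508.81003754, 392.65637229, 360.40428992]), 'attitude': array([-16.51683445,  -0.05975388,   0.16381024])}
(np.float64(325.20278280046045), np.float64(196.6472920895884))
(np.float64(325.1171670908433), np.float64(186.62501028657104))
shift [ 0.0059  0.0014 -0.0006] turn [-0.07  0.04  0.18] | at [508.7 309.1 189.4] [-1.7993e+02  4.0000e-02  9.0180e+01] F [-0.83 -1.24 -0.29] t 2.15 w 54.7
```

View pics/w1.png

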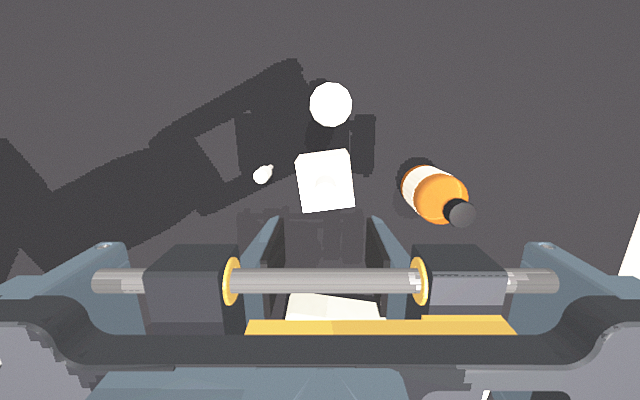

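The wrist view shows the block at (325,181), the big pin at (330,104), the small one at (263,174) and the bottle at (440,195). The head is washed out, so I'll take a contrast crop of it.

```bash
python3 -c "
from h import *
f=grab('wrist','w2.png');im=f['image']
c=im[90:220,280:370].min(2).astype(float)
c=np.clip((c-180)/75,0,1)**2*255
cv2.imwrite('pics/w2c.png',cv2.resize(c.astype(np.uint8),None,fx=4.5,fy=4.5,interpolation=cv2.INTER_CUBIC))
for p in ((509.7,315,98),(509.7,315,58)): print(proj(f,p))
to(510,315,190,90);print(f['eye'],f['attitude'])"
```

```text
(np.float64(326.87224983353616), np.float64(193.4793037816949))
(np.float64(326.65415946697664), np.float64(183.71448866586272))
shift [ 0.0077  0.0021 -0.0004] turn [-0.12  0.1   0.11] | at [507.9 307.3 189.6] [-1.7988e+02  1.0000e-01  9.0110e+01] F [-0.63 -0.4   0.26] t 2.2 w 54.6
[507.75178845 390.16999596 360.18417159] [-16.68854646   0.05895371   0.13127317]
```

View pics/w2c.png

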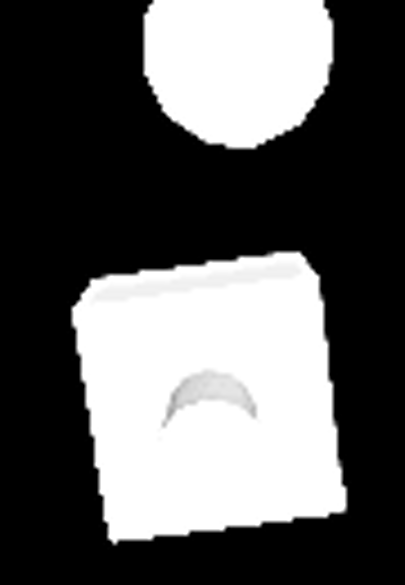

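```bash
python3 -c "
from h import *
c=dict(fovy=71.96074,cx=324.805886,cy=196.795,eye=np.array([507.75178845,390.16999596,360.18417159]),attitude=np.array([-16.68854646,0.05895371,0.13127317]))
P=lambda x,y:(280+x/4.5,90+y/4.5)
print(atz(c,*P(210,399),98)-[0,12,0],atz(c,*P(210,370),58)-[0,12,0])
for p in((90,280),(300,253),(345,512),(112,542)):print(atz(c,*P(*p),58 if p[1]>400 else 58))
to(510,315,190,90)"
```

```text
[509.43294916 318.0128135   98.        ] [509.65830048 316.19365867  58.        ]
[480.43624404 350.33348078  58.        ]
[531.24399571 356.94080686  58.        ]
[544.42915534 291.26016883  58.        ]
[484.53187409 282.9496017   58.        ]
shift [ 0.0077  0.0021 -0.0004] turn [-0.12  0.1   0.11] | at [507.9 307.3 189.6] [-1.7988e+02  1.0000e-01  9.0110e+01] F [-0.63 -0.4   0.26] t 2.2 w 54.6
```

Emit:
send_rows(targets="0.0087 0.0017 0 0 0 0 60;0.0087 0.0017 0.02 0 0 0 60;0.0087 0.0017 0.05 0 0 0 60;0.0087 0.0017 0.08 0 0 0 60;0.0087 0.0017 0.10 0 0 0 60;0.0087 0.0017 0.115 0 0 0 60;0.0087 0.0017 0.124 0 0 0 60;0.0087 0.0017 0.124 0 0 0 60;0.0087 0.0017 0.124 0 0 0 60;0.0087 0.0017 0.124 0 0 0 60")

```text
time_s: 3.03
ee_pos: [510.8, 315.7, 68.3]
ee_rot: [179.9, -0.1, 90.0]
force: [1.0, -0.3, -0.6]
gripper_width: 54.8
gripper_force: 0.0
```

```bash
python3 -c "
from h import *
to(509.6,316,65,90)"
```

```text
shift [ 0.0003 -0.0012  0.0033] turn [ 0.12 -0.07 -0.02] | at [510.8 315.7  68.3] [ 1.7988e+02 -7.0000e-02  8.9980e+01] F [ 1.   -0.3  -0.64] t 3.03 w 54.8
```

Emit:
send_rows(targets="0 -0.0005 0.001 0 0 0 60;0 -0.0005 0.001 0 0 0 15;0 -0.0005 0.001 0 0 0 15;0 -0.0005 0.001 0 0 0 15;0 -0.0005 0.001 0 0 0 15;0 -0.0005 0.001 0 0 0 15;0 -0.0005 0.001 0 0 0 15;0 -0.0005 0.001 0 0 0 15", grip_force=40)

```text
time_s: 3.7
ee_pos: [509.7, 315.6, 66.0]
ee_rot: [180.0, -0.0, 90.0]
force: [1.5, -0.5, 0.5]
gripper_width: 23.2
gripper_force: 40.0
```

```bash
python3 -c "
from h import *
to(509.6,316,65,90)"
```

```text
shift [ 0.0004 -0.0001  0.001 ] turn [ 0.02 -0.    0.01] | at [509.7 315.6  66. ] [179.98  -0.    90.01] F [ 1.49 -0.49  0.5 ] t 3.7 w 23.2
```

Emit:
send_rows(targets="0 0 -0.03 0 0 0 15;0 0 -0.07 0 0 0 15;0 0 -0.11 0 0 0 15;0 0 -0.15 0 0 0 15;-0.02 0 -0.155 0 0 7 15;-0.055 -0.002 -0.155 0 0 14 15;-0.09 -0.005 -0.155 0 0 21 15;-0.13 -0.007 -0.155 0 0 28 15;-0.17 -0.009 -0.155 0 0 35 15;-0.20 -0.010 -0.155 0 0 42 15;-0.23 -0.011 -0.155 0 0 49 15;-0.25 -0.012 -0.155 0 0 56 15")

```text
time_s: 4.7
ee_pos: [496.8, 63.0, 220.8]
ee_rot: [180.0, 0.1, 33.6]
force: [0.3, 0.3, -1.5]
gripper_width: 23.2
gripper_force: 40.0
```

```bash
python3 -c "
from h import *
to(494.5,9,215,-9)"
```

```text
shift [-0.0317  0.0437  0.0058] turn [ 0.05  0.05 42.58] | at [496.8  63.  220.8] [1.7997e+02 6.0000e-02 3.3580e+01] F [ 0.33  0.26 -1.54] t 4.7 w 23.2
```

Emit:
send_rows(targets="-0.008 0.011 0.002 0 0 7 15;-0.016 0.022 0.004 0 0 14 15;-0.024 0.033 0.005 0 0 21 15;-0.032 0.0435 0.005 0 0 28 15;-0.032 0.0435 0.005 0 0 35 15;-0.032 0.0435 0.005 0 0 42.6 15;-0.032 0.0435 0.005 0 0 42.6 15;-0.032 0.0435 0.005 0 0 42.6 15;-0.032 0.0435 0.005 0 0 42.6 15")

```text
time_s: 5.45
ee_pos: [495.2, 11.7, 215.8]
ee_rot: [180.0, 0.0, -8.4]
force: [0.1, -0.4, -0.4]
gripper_width: 23.0
gripper_force: 40.0
```

```bash
python3 -c "
from h import *
fs={n:grab(n) for n in('wrist','side','top')}
c=fs['wrist']['image'];print({k:v for k,v in fs['wrist'].items() if k!='image'})
cv2.imwrite('pics/w3.png',c)
a=cv2.resize(fs['side']['image'][120:260,240:400],None,fx=2.5,fy=2.5,interpolation=cv2.INTER_CUBIC)
b=cv2.resize(fs['top']['image'][130:250,270:380],None,fx=350/120,fy=350/120,interpolation=cv2.INTER_CUBIC)
w=cv2.resize(c[:,:],None,fx=.6,fy=.6)
m=np.zeros((600,800,3),np.uint8);m[:350,:400]=a;m[:350,400:400+b.shape[1]]=b;m[355:595,:384]=w
w2=c[120:240,220:420];m[355:595,395:795]=cv2.resize(w2,None,fx=2,fy=2)
cv2.imwrite('pics/m3.png',m)
to(494.5,9,215,-9)"
```

```text
{'fovy': 71.96074112042683, 'cx': 324.80588595438223, 'cy': 196.79507723794038, 'eye': array([574.9376302 ,  -0.74443696, 386.5724412 ]), 'attitude': array([-1.66772242e+01,  1.21685821e-02, -9.84834841e+01])}
shift [-0.0004  0.0028  0.0009] turn [0.01 0.   0.5 ] | at [495.3  11.7 215.9] [179.99   0.    -8.5 ] F [ 0.93 -0.87 -1.39] t 5.6 w 23.0
```

View pics/m3.png

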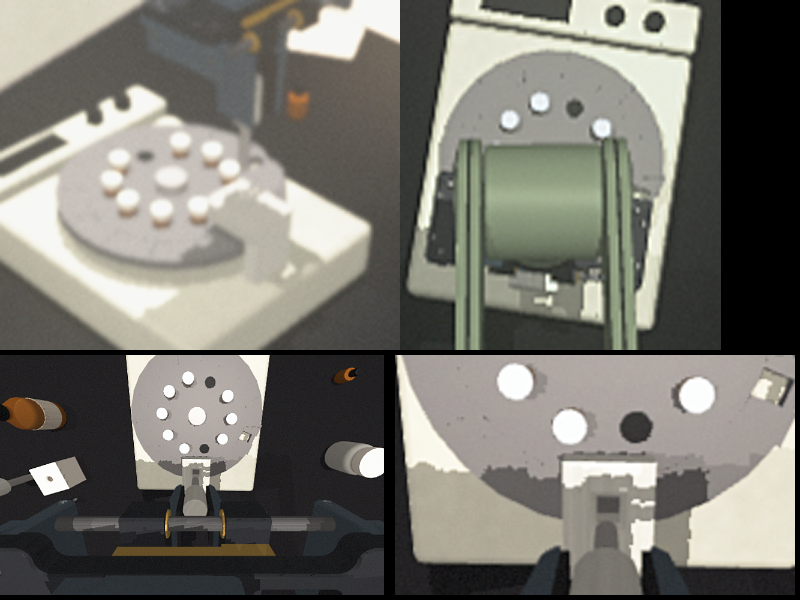

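The top left shows the pin held upright above the bridge. In the wrist crop, the slot appears as a dark square near (607,503), the pin head is below it, and the hole is at (770,387), just past the bridge. I'll take one closer crop to align.

```bash
python3 -c "
from h import *
im=cv2.imread('pics/w3.png')
c=dict(fovy=71.96074112,cx=324.805886,cy=196.79508,eye=np.array([574.9376302,-0.74443696,386.5724412]),attitude=np.array([-16.6772242,.0121685821,-98.4834841]))
print('slot',proj(c,(494.6,8.6,122)),'foot',proj(c,(495.3,11.7,155.9)),'headbase',proj(c,(495.3,11.7,207.9)),'headtop',proj(c,(495.3,11.7,247.9)))
cv2.imwrite('pics/w3c.png',cv2.resize(im[165:240,280:365],None,fx=8,fy=8,interpolation=cv2.INTER_CUBIC))
"
```

```text
slot (np.float64(327.46039141331204), np.float64(198.2987986704799)) foot (np.float64(324.2294360653489), np.float64(209.2239922057181)) headbase (np.float64(324.0659838366868), np.float64(233.5693426529621)) headtop (np.float64(323.86920708050786), np.float64(262.8782063390729))
```

View pics/w3c.png

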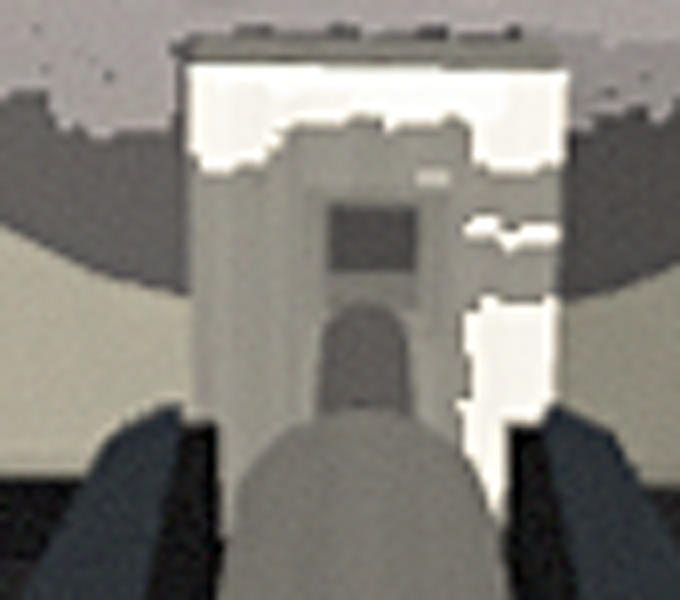

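The slot's dark mouth spans columns 328–415 (centre 371), with its far edge at row 203. The shaft foot spans columns 328–405 (centre 366), with its far edge at row 303.

```bash
python3 -c "
from h import *
c=dict(fovy=71.96074112,cx=324.805886,cy=196.79508,eye=np.array([574.9376302,-0.74443696,386.5724412]),attitude=np.array([-16.6772242,.0121685821,-98.4834841]))
P=lambda x,y:(280+x/8,165+y/8)
ux=np.array([np.cos(np.radians(-9)),np.sin(np.radians(-9)),0]);uy=np.array([-ux[1],ux[0],0])
o=np.array([495.3,11.7,0])
def show(n,p,off):
    q=p-o-off*ux;print(n,'rad',round(q@ux,1),'tan',round(q@uy,1))
show('slot far',atz(c,*P(371.5,203),119),7)
show('slot far chamf',atz(c,*P(371,190),122),10)
show('foot far z156',atz(c,*P(366,303),155.9),3)
show('foot far z158',atz(c,*P(366,303),157.9),5)
show('bridge L',atz(c,*P(187,100),122),0);show('bridge R',atz(c,*P(567,100),122),0);show('bridge far',atz(c,*P(371,64),122),0)
show('est slot',np.array([494.6,8.6,0]),0)
"
```

```text
slot far rad 0.2 tan -2.1
slot far chamf rad -0.3 tan -2.0
foot far z156 rad 2.9 tan -1.3
foot far z158 rad 1.6 tan -1.3
bridge L rad 20.9 tan 20.7
bridge R rad 21.4 tan -25.9
bridge far rad 25.6 tan -1.8
est slot rad -0.2 tan -3.2
```

Emit:
send_rows(targets="-0.001 0.001 0.005 0 0 0.5 15;-0.002 0.0013 0.012 0 0 0.5 15;-0.002 0.0013 0.02 0 0 0.5 15;-0.002 0.0013 0.028 0 0 0.5 15;-0.002 0.0013 0.034 0 0 0.5 15;-0.002 0.0013 0.039 0 0 0.5 15;-0.002 0.0013 0.044 0 0 0.5 15;-0.002 0.0013 0.044 0 0 0.5 15;-0.002 0.0013 0.044 0 0 0.5 15;-0.002 0.0013 0.044 0 0 0.5 15")

```text
time_s: 6.43
ee_pos: [493.5, 10.6, 172.2]
ee_rot: [-180.0, -0.0, -9.1]
force: [0.8, -1.0, -0.5]
gripper_width: 23.3
gripper_force: 40.0
```

```bash
python3 -c "
from h import *
to(494.5,9,170,-9)
s=env.state();print(s['torque'])
f=grab('wrist','w4.png');print(f['eye'],f['attitude']);im=f['image']
c=cv2.resize(im[150:240,250:400],None,fx=5,fy=5,interpolation=cv2.INTER_CUBIC)
cv2.imwrite('pics/w4c.png',c)"
```

```text
shift [0.0013 0.0014 0.0022] turn [-0.   -0.04 -0.09] | at [493.5  10.6 172.2] [-1.80e+02 -4.00e-02 -9.09e+00] F [ 0.85 -1.04 -0.45] t 6.43 w 23.3
[-0.00553949  0.01124473  0.05594037]
[572.89312907  -2.78064483 343.03737693] [-1.66182472e+01  1.91489832e-02 -9.91421008e+01]
```

```bash
cat >> h.py <<'E'
HUB=np.array([586.,-4.5])
B=np.arange(0,360,1.0)
def polar(f,r,z):
    a=np.radians(B+171);f_=200/np.tan(np.radians(f['fovy'])/2)
    R=Ro.from_euler('xyz',f['attitude'],degrees=True).inv()
    P=np.array([[HUB[0]+rr*np.cos(a),HUB[1]+rr*np.sin(a),z+0*a] for rr in r])  # r,3,ang
    q=R.apply(P.transpose(0,2,1).reshape(-1,3)-f['eye'])
    u=(f['cx']-f_*q[:,0]/q[:,2]).reshape(len(r),-1);v=(f['cy']+f_*q[:,1]/q[:,2]).reshape(len(r),-1)
    return cv2.remap(f['image'],u.astype(np.float32),v.astype(np.float32),cv2.INTER_LINEAR,borderValue=0)
E
python3 - <<'E'
from h import *
rows=[]
for i in range(4):
    t=env.state()['time_s'];f=grab('wrist')
    for r,z in((np.arange(78,106,2),90),(np.arange(44,70,2),107)):
        rows.append(cv2.resize(polar(f,r,z),(720,60),interpolation=cv2.INTER_NEAREST))
    print(t,f['eye'].round(1))
rows.append(np.zeros((20,720,3),np.uint8))
for k in range(0,720,60): cv2.putText(rows[-1],str(k//2),(k,15),0,.4,(255,255,255))
cv2.imwrite('pics/pol.png',np.vstack(rows))
e=atz(CAL['top'],160+672/3.6,115+322/3.6,90);print(np.degrees(np.arctan2(e[1]-HUB[1],e[0]-HUB[0]))-171+360,np.hypot(e[1]-HUB[1],e[0]-HUB[0]))
E
```

```text
6.4833 [572.9  -2.8 343.2]
6.5333 [572.9  -2.8 343.2]
6.5833 [572.8  -2.8 343.2]
6.6333 [572.8  -2.8 343.1]
59.300806183226996 91.48449422238117
```

View pics/pol.png

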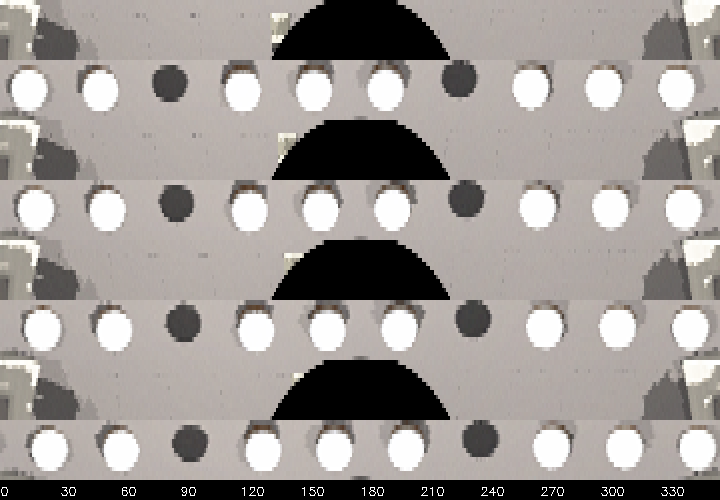

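The polar strips show the hole at about 140° and the two black caps at 85° and 229°. The hole is therefore the first black cap + 55°, and the carousel turns at about 70°/s. Next I'll lower the foot to just above the rim and track the angle with code.

Emit:
send_rows(targets="0 0 0.006 0 0 0 15;0 0 0.012 0 0 0 15;0 0 0.017 0 0 0 15;0 0 0.0185 0 0 0 15;0 0 0.0185 0 0 0 15;0 0 0.0185 0 0 0 15;0 0 0.0185 0 0 0 15")

```text
time_s: 7.27
ee_pos: [493.3, 10.6, 153.5]
ee_rot: [180.0, -0.0, -9.1]
force: [-0.1, -1.0, -1.2]
gripper_width: 23.7
gripper_force: 40.0
```

```bash
cat >> h.py <<'E'
def phi(f):
    p=polar(f,np.arange(52,61,2),107).max(2).astype(float)
    v=np.where(p>200,1.,np.where((p<95)&(p>2),-1.,0.)).mean(0)
    k=np.zeros(360)
    for j in range(10): 
        for w in range(-8,9): k[(36*j+w)%360]=-2. if j in(0,4) else 1.
    s=np.real(np.fft.ifft(np.fft.fft(v)*np.conj(np.fft.fft(k-k.mean()))))
    i=int(s.argmax());a,b,c=s[i-1],s[i],s[(i+1)%360]
    return (i+.5*(a-c)/(a-2*b+c)+55.5)%360,b
def watch(n=3):
    R=[]
    for _ in range(n):
        t=env.state()['time_s'];f=grab('wrist');R.append((t,phi(f)[0]))
    R=np.array(R);a=np.unwrap(R[:,1],period=360);w=np.polyfit(R[:,0]-R[-1,0],a,1)
    s=env.state();print('t',round(s['time_s'],3),'phi',a.round(1),'w deg/s',w[0].round(1),'now',round((w[1]+.05*w[0])%360,1),'z',s['ee_pos'].round(2),'F',s['force'].round(2))
E
python3 -c "
from h import *
print(phi(grab('wrist')))
watch(4)"
```

```text
(np.float64(194.475), np.float64(153.94222222222223))
t 7.517 phi [198.  201.3 204.8 208.2] w deg/s 68.3 now 211.6 z [493.3   10.57 153.58] F [-0.6  -0.11 -0.28]
```

Emit:
send_rows(targets="0 0 0 0 0 0 15;0 0 0 0 0 0 15;0 0 0 0 0 0 15;0 0 0 0 0 0 15;0 0 0 0 0 0 15;0 0 0 0 0 0 15;0 0 0 0 0 0 15;0 0 0 0 0 0 15;0 0 0 0 0 0 15;0 0 0 0 0 0 15;0 0 0 0 0 0 15;0 0 0 0 0 0 15")

```text
time_s: 8.52
ee_pos: [493.2, 10.6, 153.4]
ee_rot: [180.0, -0.0, -9.1]
force: [0.0, -0.1, -1.3]
gripper_width: 23.5
gripper_force: 40.0
```

Emit:
send_rows(targets="0 0 0 0 0 0 15;0 0 0 0 0 0 15;0 0 0 0 0 0 15;0 0 0 0 0 0 15;0 0 0 0 0 0 15;0 0 0 0 0 0 15;0 0 0 0 0 0 15;0 0 0 0 0 0 15;0 0 0 0 0 0 15;0 0 0 0 0 0 15;0 0 0 0 0 0 15;0 0 0 0 0 0 15")

```text
time_s: 9.52
ee_pos: [493.2, 10.6, 153.4]
ee_rot: [180.0, -0.0, -9.1]
force: [0.6, 0.2, -1.8]
gripper_width: 23.0
gripper_force: 40.0
```

Emit:
send_rows(targets="0 0 0 0 0 0 15;0 0 0 0 0 0 15;0 0 0 0 0 0 15;0 0 0 0 0 0 15;0 0 0 0 0 0 15;0 0 0 0 0 0 15;0 0 0.001 0 0 0 15;0 0 0.002 0 0 0 15;0 0 0.003 0 0 0 15;0 0 0.004 0 0 0 15;0 0 0.005 0 0 0 15;0 0 0.005 0 0 0 15")

```text
time_s: 10.52
ee_pos: [493.1, 10.3, 148.3]
ee_rot: [180.0, 0.0, -9.1]
force: [0.2, -0.8, 0.3]
gripper_width: 23.3
gripper_force: 40.0
```

```bash
python3 -c "
from h import *
watch(3)"
```

```text
t 10.667 phi [53.3 55.7 57.9] w deg/s 46.3 now 60.3 z [493.28  10.44 148.54] F [-0.13 -1.22  0.17]
```

Emit:
send_rows(targets="0 0 0.0005 0 0 0 15;0 0 0.001 0 0 0 15;0 0 0.0015 0 0 0 15;0 0 0.0015 0 0 0 15;0 0 0.0015 0 0 0 15")

```text
time_s: 11.08
ee_pos: [493.2, 10.4, 147.0]
ee_rot: [180.0, -0.0, -9.1]
force: [-0.2, -1.2, 2.1]
gripper_width: 23.3
gripper_force: 40.0
```

```bash
python3 -c "
from h import *
watch(4)"
```

```text
t 11.283 phi [74.8 76.1 77.5 78.8] w deg/s 27.1 now 80.2 z [493.22  10.5  146.97] F [-0.38 -2.26  1.92]
```

Emit:
send_rows(targets="0 0 0 0 0 0 15;0 0 0 0 0 0 15;0 0 0 0 0 0 15;0 0 0 0 0 0 15;0 0 0 0 0 0 15;0 0 0 0 0 0 15;0 0 0 0 0 0 15;0 0 0 0 0 0 15;0 0 0 0 0 0 15;0 0 0 0 0 0 15;0 0 0 0 0 0 15;0 0 0 0 0 0 15")

```text
time_s: 12.28
ee_pos: [493.2, 10.6, 146.9]
ee_rot: [180.0, -0.0, -9.1]
force: [-0.6, -1.9, 1.9]
gripper_width: 23.2
gripper_force: 40.0
```

Emit:
send_rows(targets="0 0 0 0 0 0 15;0 0 0 0 0 0 15;0 0 0 0 0 0 15;0 0 0 0 0 0 15;0 0 0 0 0 0 15;0 0 0 0 0 0 15;0 0 0 0 0 0 15;0 0 0 0 0 0 15;0 0 0 0 0 0 15;0 0 0 0 0 0 15;0 0 0 0 0 0 15;0 0 0 0 0 0 15")

```text
time_s: 13.28
ee_pos: [493.2, 10.6, 146.9]
ee_rot: [180.0, 0.0, -9.1]
force: [0.2, -1.5, 1.2]
gripper_width: 23.2
gripper_force: 40.0
```

Emit:
send_rows(targets="0 0 0 0 0 0 15;0 0 0 0 0 0 15;0 0 0 0 0 0 15;0 0 0 0 0 0 15;0 0 0 0 0 0 15;0 0 0 0 0 0 15;0 0 0 0 0 0 15;0 0 0 0 0 0 15;0 0 0 0 0 0 15;0 0 0 0 0 0 15;0 0 0 0 0 0 15;0 0 0 0 0 0 15")

```text
time_s: 14.28
ee_pos: [493.2, 10.6, 146.9]
ee_rot: [180.0, -0.0, -9.1]
force: [-0.0, -1.5, 2.8]
gripper_width: 23.1
gripper_force: 40.0
```

Emit:
send_rows(targets="0 0 0 0 0 0 15;0 0 0 0 0 0 15;0 0 0 0 0 0 15;0 0 0 0 0 0 15;0 0 0 0 0 0 15;0 0 0 0 0 0 15;0 0 0 0 0 0 15;0 0 0 0 0 0 15;0 0 0 0 0 0 15;0 0 0 0 0 0 15;0 0 0 0 0 0 15;0 0 0 0 0 0 15")

```text
time_s: 15.28
ee_pos: [493.2, 10.6, 146.9]
ee_rot: [180.0, -0.0, -9.1]
force: [-0.2, -2.0, 2.1]
gripper_width: 23.5
gripper_force: 40.0
```

```bash
python3 -c "
from h import *
watch(3)"
```

```text
t 15.433 phi [186.8 188.  189.4] w deg/s 26.2 now 190.7 z [493.15  10.54 146.88] F [ 0.37 -2.    2.05]
```

Steady at 26°/s. I'll hold for 2 s more, to about 243°, and then press to a crawl.

Emit:
send_rows(targets="0 0 0 0 0 0 15;0 0 0 0 0 0 15;0 0 0 0 0 0 15;0 0 0 0 0 0 15;0 0 0 0 0 0 15;0 0 0 0 0 0 15;0 0 0 0 0 0 15;0 0 0 0 0 0 15;0 0 0 0 0 0 15;0 0 0 0 0 0 15;0 0 0 0 0 0 15;0 0 0 0 0 0 15")

```text
time_s: 16.43
ee_pos: [493.2, 10.6, 146.9]
ee_rot: [180.0, 0.0, -9.1]
force: [-1.0, -2.1, 2.2]
gripper_width: 23.9
gripper_force: 40.0
```

Emit:
send_rows(targets="0 0 0 0 0 0 15;0 0 0 0 0 0 15;0 0 0 0 0 0 15;0 0 0 0 0 0 15;0 0 0 0 0 0 15;0 0 0 0 0 0 15;0 0 0 0 0 0 15;0 0 0.0003 0 0 0 15;0 0 0.0006 0 0 0 15;0 0 0.0009 0 0 0 15;0 0 0.0012 0 0 0 15;0 0 0.0012 0 0 0 15")

```text
time_s: 17.43
ee_pos: [493.2, 10.4, 145.7]
ee_rot: [180.0, -0.0, -9.1]
force: [-0.1, -2.8, 2.5]
gripper_width: 23.1
gripper_force: 40.0
```

```bash
python3 -c "
from h import *
watch(5)"
```

```text
t 17.683 phi [240.1 240.6 241.2 241.8 242.2] w deg/s 10.6 now 242.8 z [493.2   10.49 145.75] F [-0.5  -2.75  1.77]
```

Now at a 10.6°/s crawl, against a limit of 17°/s. I'll wait for the hole.

Emit:
send_rows(targets="0 0 0 0 0 0 15;0 0 0 0 0 0 15;0 0 0 0 0 0 15;0 0 0 0 0 0 15;0 0 0 0 0 0 15;0 0 0 0 0 0 15;0 0 0 0 0 0 15;0 0 0 0 0 0 15;0 0 0 0 0 0 15;0 0 0 0 0 0 15;0 0 0 0 0 0 15;0 0 0 0 0 0 15")

```text
time_s: 18.68
ee_pos: [493.2, 10.6, 145.7]
ee_rot: [180.0, 0.0, -9.1]
force: [-0.7, -3.2, 2.6]
gripper_width: 23.3
gripper_force: 40.0
```

Emit:
send_rows(targets="0 0 0 0 0 0 15;0 0 0 0 0 0 15;0 0 0 0 0 0 15;0 0 0 0 0 0 15;0 0 0 0 0 0 15;0 0 0 0 0 0 15;0 0 0 0 0 0 15;0 0 0 0 0 0 15;0 0 0 0 0 0 15;0 0 0 0 0 0 15;0 0 0 0 0 0 15;0 0 0 0 0 0 15")

```text
time_s: 19.68
ee_pos: [493.2, 10.6, 145.7]
ee_rot: [180.0, -0.0, -9.1]
force: [-0.8, -3.3, 1.3]
gripper_width: 23.3
gripper_force: 40.0
```

Emit:
send_rows(targets="0 0 0 0 0 0 15;0 0 0 0 0 0 15;0 0 0 0 0 0 15;0 0 0 0 0 0 15;0 0 0 0 0 0 15;0 0 0 0 0 0 15;0 0 0 0 0 0 15;0 0 0 0 0 0 15;0 0 0 0 0 0 15;0 0 0 0 0 0 15;0 0 0 0 0 0 15;0 0 0 0 0 0 15")

```text
time_s: 20.68
ee_pos: [493.2, 10.6, 145.7]
ee_rot: [180.0, -0.0, -9.1]
force: [-0.9, -2.2, 3.1]
gripper_width: 23.5
gripper_force: 40.0
```

Emit:
send_rows(targets="0 0 0 0 0 0 15;0 0 0 0 0 0 15;0 0 0 0 0 0 15;0 0 0 0 0 0 15;0 0 0 0 0 0 15;0 0 0 0 0 0 15;0 0 0 0 0 0 15;0 0 0 0 0 0 15;0 0 0 0 0 0 15;0 0 0 0 0 0 15;0 0 0 0 0 0 15;0 0 0 0 0 0 15")

```text
time_s: 21.68
ee_pos: [493.2, 10.5, 145.7]
ee_rot: [180.0, -0.0, -9.1]
force: [-0.3, -3.1, 2.3]
gripper_width: 23.0
gripper_force: 40.0
```

Emit:
send_rows(targets="0 0 0 0 0 0 15;0 0 0 0 0 0 15;0 0 0 0 0 0 15;0 0 0 0 0 0 15;0 0 0 0 0 0 15;0 0 0 0 0 0 15;0 0 0 0 0 0 15;0 0 0 0 0 0 15;0 0 0 0 0 0 15;0 0 0 0 0 0 15;0 0 0 0 0 0 15;0 0 0 0 0 0 15")

```text
time_s: 22.68
ee_pos: [493.2, 10.6, 145.7]
ee_rot: [180.0, -0.0, -9.1]
force: [-0.5, -2.6, 2.8]
gripper_width: 22.9
gripper_force: 40.0
```

```bash
python3 -c "
from h import *
watch(4)"
```

```text
t 22.883 phi [289.4 289.9 290.4 290.9] w deg/s 9.4 now 291.3 z [493.18  10.56 145.69] F [-0.2  -2.71  1.89]
```

Emit:
send_rows(targets="0 0 0 0 0 0 15;0 0 0 0 0 0 15;0 0 0 0 0 0 15;0 0 0 0 0 0 15;0 0 0 0 0 0 15;0 0 0 0 0 0 15;0 0 0 0 0 0 15;0 0 0 0 0 0 15;0 0 0 0 0 0 15;0 0 0 0 0 0 15;0 0 0 0 0 0 15;0 0 0 0 0 0 15")

```text
time_s: 23.88
ee_pos: [493.2, 10.6, 145.7]
ee_rot: [180.0, -0.0, -9.1]
force: [-1.2, -2.9, 2.3]
gripper_width: 23.7
gripper_force: 40.0
```

Emit:
send_rows(targets="0 0 0 0 0 0 15;0 0 0 0 0 0 15;0 0 0 0 0 0 15;0 0 0 0 0 0 15;0 0 0 0 0 0 15;0 0 0 0 0 0 15;0 0 0 0 0 0 15;0 0 0 0 0 0 15;0 0 0 0 0 0 15;0 0 0 0 0 0 15;0 0 0 0 0 0 15;0 0 0 0 0 0 15")

```text
time_s: 24.88
ee_pos: [493.2, 10.6, 145.7]
ee_rot: [180.0, -0.0, -9.1]
force: [-0.9, -1.9, 1.8]
gripper_width: 23.4
gripper_force: 40.0
```

Emit:
send_rows(targets="0 0 0 0 0 0 15;0 0 0 0 0 0 15;0 0 0 0 0 0 15;0 0 0 0 0 0 15;0 0 0 0 0 0 15;0 0 0 0 0 0 15;0 0 0 0 0 0 15;0 0 0 0 0 0 15;0 0 0 0 0 0 15;0 0 0 0 0 0 15;0 0 0 0 0 0 15;0 0 0 0 0 0 15")

```text
time_s: 25.88
ee_pos: [493.1, 10.6, 145.7]
ee_rot: [180.0, 0.0, -9.1]
force: [-1.0, -2.2, 3.4]
gripper_width: 23.1
gripper_force: 40.0
```

Emit:
send_rows(targets="0 0 0 0 0 0 15;0 0 0 0 0 0 15;0 0 0 0 0 0 15;0 0 0 0 0 0 15;0 0 0 0 0 0 15;0 0 0 0 0 0 15;0 0 0 0 0 0 15;0 0 0 0 0 0 15;0 0 0 0 0 0 15;0 0 0 0 0 0 15;0 0 0 0 0 0 15;0 0 0 0 0 0 15")

```text
time_s: 26.88
ee_pos: [493.2, 10.6, 145.7]
ee_rot: [180.0, -0.0, -9.1]
force: [-0.2, -2.7, 2.1]
gripper_width: 22.8
gripper_force: 40.0
```

Emit:
send_rows(targets="0 0 0 0 0 0 15;0 0 0 0 0 0 15;0 0 0 0 0 0 15;0 0 0 0 0 0 15;0 0 0 0 0 0 15;0 0 0 0 0 0 15;0 0 0 0 0 0 15;0 0 0 0 0 0 15;0 0 0 0 0 0 15;0 0 0 0 0 0 15;0 0 0 0 0 0 15;0 0 0 0 0 0 15")

```text
time_s: 27.88
ee_pos: [493.2, 10.6, 145.7]
ee_rot: [180.0, -0.0, -9.1]
force: [-0.0, -2.3, 2.9]
gripper_width: 23.7
gripper_force: 40.0
```

Emit:
send_rows(targets="0 0 0 0 0 0 15;0 0 0 0 0 0 15;0 0 0 0 0 0 15;0 0 0 0 0 0 15;0 0 0 0 0 0 15;0 0 0 0 0 0 15;0 0 0 0 0 0 15;0 0 0 0 0 0 15;0 0 0 0 0 0 15;0 0 0 0 0 0 15;0 0 0 0 0 0 15;0 0 0 0 0 0 15")

```text
time_s: 28.88
ee_pos: [493.2, 10.6, 145.7]
ee_rot: [180.0, -0.0, -9.1]
force: [-1.2, -2.5, 2.0]
gripper_width: 23.4
gripper_force: 40.0
```

Emit:
send_rows(targets="0 0 0 0 0 0 15;0 0 0 0 0 0 15;0 0 0 0 0 0 15;0 0 0 0 0 0 15;0 0 0 0 0 0 15;0 0 0 0 0 0 15;0 0 0 0 0 0 15;0 0 0 0 0 0 15;0 0 0 0 0 0 15;0 0 0 0 0 0 15;0 0 0 0 0 0 15;0 0 0 0 0 0 15")

```text
time_s: 29.88
ee_pos: [493.2, 10.6, 145.7]
ee_rot: [180.0, -0.0, -9.1]
force: [-0.0, -3.3, 2.6]
gripper_width: 23.3
gripper_force: 40.0
```

```bash
python3 -c "
from h import *
watch(4)"
```

```text
t 30.083 phi [356.  356.7 357.3 358.2] w deg/s 14.2 now 358.8 z [493.08  11.18 145.45] F [-0.19  0.7  -0.83]
```

Emit:
send_rows(targets="0 0 0 0 0 0 15;0 0 0 0 0 0 15;0 0 0 0 0 0 15;0 0 0 0 0 0 15")

```text
time_s: 30.42
ee_pos: [492.8, 10.4, 145.3]
ee_rot: [180.0, 0.1, -9.1]
force: [-0.7, -3.7, -1.2]
gripper_width: 23.3
gripper_force: 40.0
```

```bash
python3 -c "
from h import *
watch(4)"
```

```text
t 30.617 phi [2.7 2.8 2.7 2.6] w deg/s -0.7 now 2.6 z [492.9   10.5  145.52] F [-0.96 -3.69 -1.68]
```

The pin has caught: the carousel has stopped at about 2.7°, with no vertical load. Pushing home.

Emit:
send_rows(targets="0 0 0.002 0 0 0 15;0 0 0.004 0 0 0 15;0 0 0.006 0 0 0 15;0 0 0.008 0 0 0 15;0 0 0.010 0 0 0 15;0 0 0.012 0 0 0 15;0 0 0.0135 0 0 0 15;0 0 0.0135 0 0 0 15;0 0 0.0135 0 0 0 15")

```text
time_s: 31.37
ee_pos: [493.4, 10.6, 132.2]
ee_rot: [180.0, -0.0, -9.1]
force: [-1.2, -3.5, 1.4]
gripper_width: 23.3
gripper_force: 40.0
```

```bash
python3 -c "
from h import *
watch(2)"
```

```text
t 31.467 phi [2.5 2.5] w deg/s 0.0 now 2.5 z [493.36  10.54 132.28] F [ 0.6  -2.6   1.51]
```

Emit:
send_rows(targets="0 0 0.0005 0 0 0 15;0 0 0.001 0 0 0 15;0 0 0.0015 0 0 0 15;0 0 0.002 0 0 0 15;0 0 0.002 0 0 0 15")

```text
time_s: 31.88
ee_pos: [493.1, 10.6, 130.2]
ee_rot: [180.0, 0.0, -9.1]
force: [-0.0, -3.2, 1.9]
gripper_width: 23.2
gripper_force: 40.0
```

Emit:
send_rows(targets="0 0 0.0003 0 0 0 15;0 0 0.0006 0 0 0 15;0 0 0.0006 0 0 0 15")

```text
time_s: 32.13
ee_pos: [493.2, 10.6, 130.1]
ee_rot: [180.0, -0.0, -9.1]
force: [-1.6, -2.3, 6.4]
gripper_width: 23.7
gripper_force: 40.0
```

Emit:
send_rows(targets="0 0 0.0004 0 0 0 15;0 0 0.0008 0 0 0 15;0 0 0.0008 0 0 0 15")

```text
time_s: 32.38
ee_pos: [493.2, 10.6, 130.0]
ee_rot: [180.0, -0.0, -9.1]
force: [-2.7, -3.0, 10.3]
gripper_width: 23.1
gripper_force: 40.0
```

Emit:
send_rows(targets="0 0 -0.001 0 0 0 15;0 0 -0.001 0 0 0 60;0 0 -0.001 0 0 0 60;0 0 -0.001 0 0 0 60;0 0 -0.001 0 0 0 60;0 0 -0.001 0 0 0 60;0 0 -0.001 0 0 0 60;0 0 -0.01 0 0 0 60;0 0 -0.03 0 0 0 60;0 0 -0.06 0 0 0 60;0 0 -0.08 0 0 0 60;0 0 -0.08 0 0 0 60")

```text
time_s: 33.38
ee_pos: [496.1, 10.7, 213.9]
ee_rot: [-179.9, -0.6, -9.1]
force: [0.3, -0.6, 0.8]
gripper_width: 55.0
gripper_force: 0.0
```

```bash
python3 -c "
from h import *
watch(3)
f=grab('wrist');s=grab('side')
a=cv2.resize(s['image'][120:260,240:400],None,fx=2.5,fy=2.5,interpolation=cv2.INTER_CUBIC)
m=np.zeros((600,800,3),np.uint8);m[:350,:400]=a;m[355:595,:384]=cv2.resize(f['image'],None,fx=.6,fy=.6)
m[:560,410:800]=cv2.resize(f['image'][130:270,276:373],(390,560),interpolation=cv2.INTER_CUBIC)
cv2.imwrite('pics/end.png',m)"
```

```text
t 33.533 phi [3.7 3.6 3.6] w deg/s -0.4 now 3.6 z [492.71  10.6  208.6 ] F [0.64 0.4  0.29]
```

View pics/end.png

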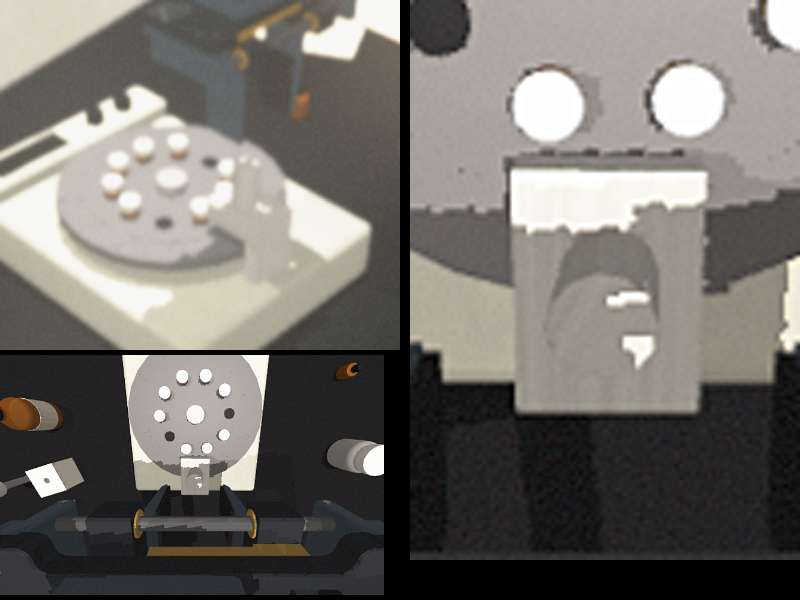

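The pin's head sits down on the bridge, the carousel is locked and the gripper is clear above it. Handing in.

```bash
python3 -c "
from h import *
print(env.job_done())"
```

```text
the job is handed in; nothing more can be done
None
```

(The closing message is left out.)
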